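# Free the swing bolt of a press pot's lid

## Task

Free the lid of the steel press pot: loosen its wing nut (counter-clockwise, seen from above) a little at a time, trying with a light pull after each part turn whether the nut already clears the two lips of the slotted lug; once it does, swing the hinged bolt out of the slot and lay it over outwards, at least 30 degrees from upright. Never wrench the nut against the lips, do not run it up hard against the cap at the end of the bolt, and leave the things standing round about as they are.

Things in the scene. Friction and masses are not known exactly. Their poses are not given: they have to be found in the camera images.
- bolt_hinge (a point): middle of the pin on which the swing bolt turns, 30 mm above the worktop, at the front of a fixed round steel pot (flange 184 mm across, lid top 130 mm high, black knob on it to 153 mm). Attitude = the pot's: z up, -x points outwards from the pot (the way the bolt swings out), hinge axis y. The pot's centre lies 112 mm away along +x
- slot (a point): point on the upright bolt's axis at the height of the lug's flat top (the nut's seat), 128 mm above the worktop, 98 mm above bolt_hinge; same axes. Nut: right-hand coarse thread, rises 18 mm per full counter-clockwise turn. At the start its underside is 0 to 9 mm above this seat, which is not given: the further turn needed is about 0.4 to 3.9 rad
- lug: slotted lug, 46 mm wide, at the lid's front; origin as slot. Its 12 mm slot opens to -x. Either side of the mouth stands a lip 10 mm high, 2.5 mm thick, 13 to 15.5 mm outwards of the bolt axis; the nut's round foot sits behind them with 2 mm of play. Swinging, the foot dips a little: it passes once it stands 10.5 to 11 mm above the seat
- wing_nut: wing nut: foot 24 mm across, 7 mm high; two wings up to 38 mm above the nut's underside, 11 mm thick, flat sided, 53 mm tip to tip, 12 mm apart. Origin on the bolt's axis 123 mm from bolt_hinge (25 mm above the seat); it does NOT rise with the nut. z along the bolt, x along the wings. Takes about 0.1 N m to turn. Wings can be gripped 22 to 38 mm above the seat at any nut height
- end_cap: steel cap, 10 mm across, 6 mm high, at the end of the bolt, between the wings; origin at the middle of its underside, 118.5 mm from bolt_hinge along the bolt. The nut's foot meets it when the nut's underside is 13.5 mm above the seat: about 0.9 rad (50 degrees) of turn after the nut clears the lips
- swing_bolt (a joint): angle of the swing bolt (rad): 0 upright in the slot, grows as it swings outwards and down, up to 1.5. Stiff hinge (about 0.15 N m): the bolt stays where it is left. Caught behind the lips it moves to about 0.03 only
- sugar_bowl: white sugar bowl with lid, 74 mm across, 71 mm high, loose, a bystander; origin under its centre
- small_glass: small drinking glass, 48 mm across, 61 mm high, loose, a bystander; origin under its centre
- mug: striped mug, 65 mm across and 88 mm over the handle, 50 mm high, loose, a bystander; origin under its centre
- green_pot: dark green glass pot, 72 mm across, 54 mm high, loose, a bystander; origin under its centre

How it is judged:
By the outcome, as a careful person would: the job done as asked, in the order asked, and still so for the second after the job is handed in, with the robot touching nothing.
It also fails if it takes over 72 s, if anything falls off the work surface, if the arm or the gripper's body presses on something with over 40 N, if the wrist force passes 120 N, or if a joint passes its speed limit or range.

## Robot

A 6-joint arm with a two-finger parallel gripper is mounted at the origin on a cart in front of the work surface, level with it; the furniture and walls round the work are solid. World frame = base frame: x ahead of the robot, y to its left, z up, the work surface at z = 0. Lengths are in m, angles in degrees, forces in N, time in s.
With the tool pointing down it reaches from about 0.4 to 0.825 m from the base axis. Payload 7 kg.
Tool frame: the origin (TCP) lies at the very end of the fingers, on their centre line; the grasp point (between the pads) lies 19 mm behind it; z points along the fingers, x is the direction in which the jaws open and shut, and the axes are right-handed (so a half turn about z gives the same grasp; the last joint's range is limited). The gripper opens to 88 mm and grips with 3 to 60 N. Pads are 19 mm wide; open, the fingers measure 130 mm over their backs; the gripper's body (78 mm by 193 mm) begins 47 mm behind the grasp point.
Start: joints at [81.366, 20.546, 0.682, 0, -70.136, -16.507], TCP at [0.287, 0.611, 0.227] pointing down, gripper open.
Joint ranges: [-176.03, 176.03], [-82.01, 121.73], [-58.28, 71.71], [-173.87, 95.51], [-174.79, -0.11], [-173.66, 173.66]. Speed limits (degrees/s): [136.94, 136.94, 172.46, 180, 180, 180].

## Interface

Orientations are given as [roll, pitch, yaw] about the fixed x, y, z axes, in that order (R = Rz(yaw) Ry(pitch) Rx(roll)).
In Python, from plant import get_state, optics, order, finder gives the robot as it stands.
- The arm moves only by the shell command python3 -m crank 'ROWS' [FORCE]. ROWS is JSON, a list of rows, each an object of numbers: "dx", "dy", "dz": the shift along the tool's x, y, z in mm; "wx", "wy", "wz": the turn, a rotation vector about the tool's x, y, z in degrees; "hand": the opening in per cent of the stroke, from 0 (shut) to 100 (fully open). A call has 1 to 10 rows; each row shifts and turns the commanded pose from where the row before left it, along the tool's axes as they then stand; what a row does not reach is not made up. A row lasts 1/8 s, in which the tool goes at most 62.5 mm and 10.7 degrees, less where a joint would pass 70% of its speed; a pose out of reach is approached as far as the arm can. A call is refused whole if a number of a shift passes 62.5 or a number of a turn 10.7, either way. A call with a gripper value outside its range is refused whole. The fingers move at their own pace and stop on an object; FORCE is the grip in N (left out, the last holds). Time passes only in rows, so rows that do not move let the fingers close. It gives the time, the measured TCP pose, the force and the opening at its end, in the units of the state.
- get_state(): the state, without advancing time (a new reading comes with each control period).
- optics.capture(name): name is "scene" or "top" or "wrist"; returns the picture (384x512x3 uint8, blue, green, red); there is no depth.
- optics.calibration(name): a dict with "intrinsics" (3x3 intrinsics, pixels), "R" (3x3) and "t" (3): a world point X has camera coordinates R X + t; the wrist camera has in their place "T_tool_cam" (4x4, takes a point from camera to tool coordinates, whose origin is the TCP and whose axes are the tool frame's). Camera axes: x right, y down, z forward; pixel columns grow to the right and rows downward; lengths in m; the calibration is good to about 2 mm. A picture is of the moment at which its call begins: read the wrist's pose just before it. calibration takes no time and is no camera call.
- order.close_job(): hands the job in, once; it reports no verdict.
Trained networks look in the newest picture that a camera, given by its name, has taken for a name from the list of things; names that differ only in an ending like _2 or _b are one class to them, and where a whole thing is asked for, a point or a joint stands for the part that bears it (a point fixed in the world has none). Each returns a list of dicts, best first, with "conf" (0 to 1); they miss things now and then, are a little off and sometimes report something else, mostly with a low value. They report only what shows in the picture. A call takes as long as a camera call.
- finder.masks_of(thing, camera): "mask" (384x512 bool, what is visible of it) and "rect" ([centre column, centre row, width, height] in pixels, round what is visible of it).
- finder.place_of(thing, camera): "centre" ([column, row] in pixels: a listed point, or the origin of a listed thing).
The state is a dict: "time_s": time; "joints": joint angles; "qd": joint speeds; "joint_torque": joint torques, N m; "tcp_pos": TCP position; "eef_rot": TCP orientation; "contact_force": force on the tool from outside, world axes, zero at the start; "moment": the same for the moment, N m; "gripper_width": finger opening in m.
Only numpy, scipy, OpenCV 4.12 (cv2) and the standard library are available. Lean on these libraries where they do the work, as an engineer would, in place of code of your own. Each camera call takes 0.05 s, during which the arm holds its last target.

## Working session

There is one attempt and no reset: what is moved stays moved. The work goes in short steps, Python scripts to look and compute and a shell command to move; the robot and the scene stay as the last step left them, time stands still between calls to the robot, and variables do not carry over. Pictures are saved under pics/ and viewed, and the job is handed in when it is done.

```bash
ls; mkdir -p pics; python3 - <<'E'
from plant import get_state, optics, order, finder
import cv2
print(get_state())
for n in ("scene","top","wrist"):
    im=optics.capture(n); cv2.imwrite(f"pics/a_{n}.png",im)
    print(n,optics.calibration(n))
    for t in ("bolt_hinge","slot","wing_nut","end_cap","sugar_bowl","small_glass","mug","green_pot"):
        r=finder.place_of(t,n); print(t,[(x['centre'],round(x['conf'],2)) for x in r[:3]])
E
```

```text
pics
{'time_s': 0.0, 'joints': array([ 8.13654116e+01,  2.05903074e+01,  6.33676253e-01, -2.26318621e-02,
       -7.01360479e+01, -1.65084313e+01]), 'qd': array([ 2.50282012e-02, -8.53499133e-02,  1.08020320e-01, -1.96668544e-02,
        4.37046508e-05, -4.43963546e-02]), 'joint_torque': array([ 1.64664812e-03, -5.82724357e+01,  2.93044013e+01,  6.99646980e+00,
        6.95226394e-03, -1.65991491e-04]), 'tcp_pos': array([0.28657727, 0.61059273, 0.22562678]), 'eef_rot': array([-1.79994060e+02, -9.49047967e-02, -1.15150732e+02]), 'contact_force': array([-1.01357375,  0.32197541, -0.2822245 ]), 'moment': array([ 0.03082152, -0.02207288,  0.01113659]), 'gripper_width': 0.08749154081457773}
scene {'intrinsics': array([[419.94123528,   0.        , 255.22714817],
       [  0.        , 419.94123528, 192.22575414],
       [  0.        ,   0.        ,   1.        ]]), 'R': array([[ 0.44349814, -0.8960669 ,  0.01932632],
       [-0.66893568, -0.34527946, -0.6582607 ],
       [ 0.59651861,  0.27900933, -0.75254192]]), 't': array([-0.01073611,  0.49809533,  0.68284426])}
bolt_hinge [([305.7, 213.
[... 817 characters left out ...]
0], 0.81)]
mug [([373.9, 206.1], 0.86)]
green_pot [([230.1, 237.8], 0.56)]
wrist {'intrinsics': array([[332.92962456,   0.        , 252.67501969],
       [  0.        , 332.92962456, 188.64488915],
       [  0.        ,   0.        ,   1.        ]]), 'T_tool_cam': array([[ 9.99999993e-01, -1.20303132e-04, -6.51952725e-06,
         5.05265984e-04],
       [ 1.16426712e-04,  9.51026481e-01,  3.09109398e-01,
        -8.44758433e-02],
       [-3.09865856e-05, -3.09109396e-01,  9.51026488e-01,
        -1.59323117e-01],
       [ 0.00000000e+00,  0.00000000e+00,  0.00000000e+00,
         1.00000000e+00]])}
bolt_hinge []
slot []
wing_nut []
end_cap []
sugar_bowl []
small_glass []
mug []
green_pot []
```

View pics/a_scene.png

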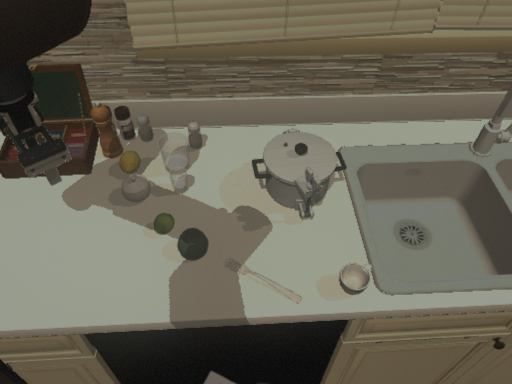

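View pics/a_top.png

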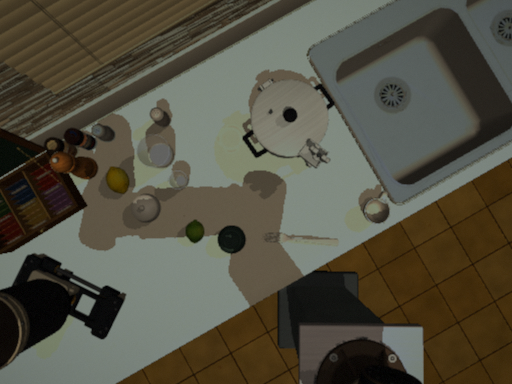

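View pics/a_wrist.png

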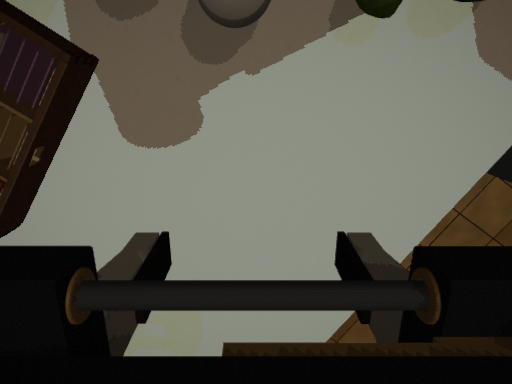

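```bash
cat > h.py <<'E'
import numpy as np, cv2
from plant import get_state, optics, order, finder
from scipy.spatial.transform import Rotation as Ro
from scipy.optimize import least_squares
def cam(n,s=None):
    c=optics.calibration(n); K=np.array(c['intrinsics'])
    if n=='wrist':
        s=s or get_state()
        T=np.eye(4);T[:3,:3]=Ro.from_euler('xyz',s['eef_rot'],degrees=True).as_matrix();T[:3,3]=s['tcp_pos']
        M=np.linalg.inv(T@np.array(c['T_tool_cam'])); return K,M[:3,:3],M[:3,3]
    return K,np.array(c['R']),np.array(c['t'])
def atz(C,px,z):
    K,R,t=C; d=R.T@np.linalg.solve(K,[px[0],px[1],1]); o=-R.T@t
    return o+d*(z-o[2])/d[2]
def proj(C,X):
    K,R,t=C; p=K@(R@np.asarray(X,float)+t); return p[:2]/p[2]
def crop(im,c,h,f,name):
    x,y=int(c[0]),int(c[1]); a=im[max(0,y-h):y+h,max(0,x-h):x+h]
    cv2.imwrite(name,cv2.resize(a,None,fx=f,fy=f,interpolation=cv2.INTER_CUBIC)); print(name,'origin',max(0,x-h),max(0,y-h),'scale',f)
E
python3 - <<'E'
from h import *
a=cv2.imread('pics/a_scene.png');b=cv2.imread('pics/a_top.png')
S=cam('scene');T=cam('top')
print('hinge',atz(S,(305.7,213.9),.03),atz(T,(317.5,159.6),.03))
print('slot',atz(S,(311,187.9),.128),atz(T,(314.9,155.3),.128))
print('nut',atz(S,(312.1,179.1),.153),atz(T,(319.3,156.3),.153))
for n,p,q in (('sugar',(138.6,192.5),(149.6,208.5)),('glass',(179.8,189.5),(182.3,182)),('mug',(354.8,282.4),(373.9,206.1)),('green',(192.3,250.8),(230.1,237.8))): print(n,atz(S,p,0),atz(T,q,0))
crop(a,(312,185),60,6,'pics/b_s.png');crop(b,(317,140),60,6,'pics/b_t.png')
E
```

```text
hinge [0.56770385 0.13076527 0.03      ] [0.57730994 0.11504829 0.03      ]
slot [0.56687748 0.12896495 0.128     ] [0.57489126 0.13462986 0.128     ]
nut [0.57059157 0.13095871 0.153     ] [0.56925907 0.12798856 0.153     ]
sugar [0.45568112 0.55766106 0.        ] [0.44890275 0.551122   0.        ]
glass [0.51437488 0.4671038  0.        ] [0.51928965 0.46635906 0.        ]
mug [ 0.45894686 -0.03535381  0.        ] [ 0.45995707 -0.03646485  0.        ]
green [0.36465054 0.33468013 0.        ] [0.37417937 0.33876503 0.        ]
pics/b_s.png origin 252 125 scale 6
pics/b_t.png origin 257 80 scale 6
```

View pics/b_s.png

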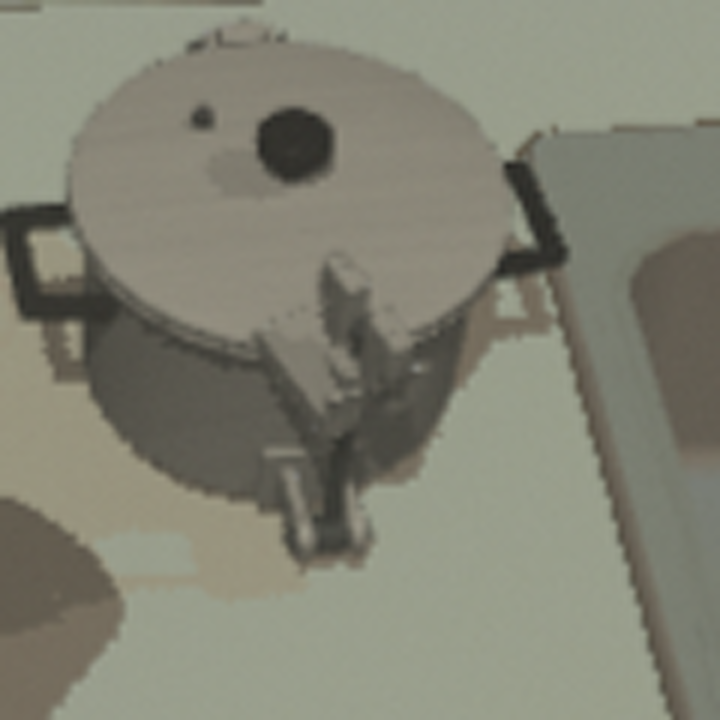

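View pics/b_t.png

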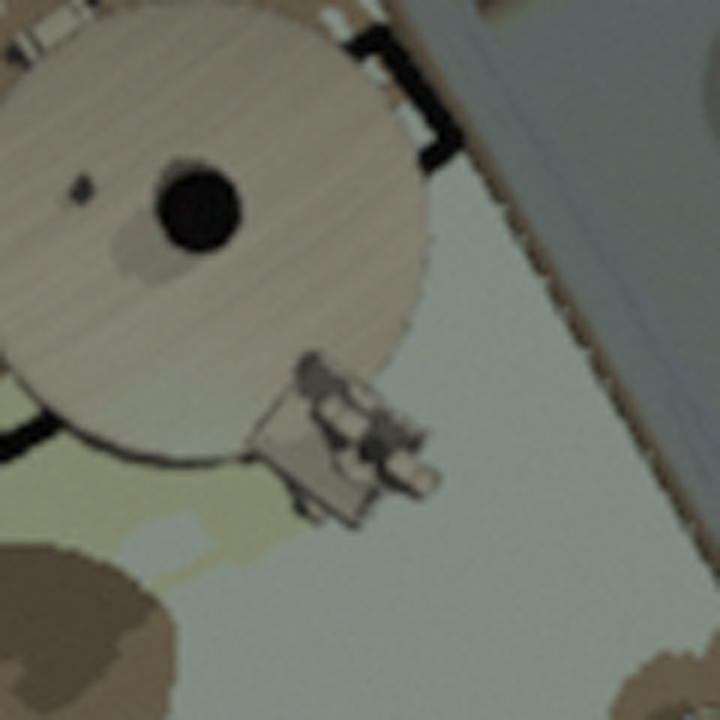

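The scene and top views agree on the nut at about (0.57, 0.13), with the wings at roughly 50° in world. The mug (355,282 in the scene view) is on the outward side. I'll move above the nut and use the wrist camera.

```bash
cat >> h.py <<'E'
def tooldelta(p,rpy=None):
    s=get_state(); R=Ro.from_euler('xyz',s['eef_rot'],degrees=True)
    d=R.inv().apply(np.asarray(p)-s['tcp_pos'])*1000
    w=(R.inv()*Ro.from_euler('xyz',rpy,degrees=True)).as_rotvec(degrees=True) if rpy is not None else None
    return d.round(1),w
E
python3 - <<'E'
from h import *
T=cam('top');S=cam('scene')
k=atz(T,(290.2,115),.152); k2=atz(S,(252+295/6,125+143/6),.148)
print('knob',k,k2)
for z in (.153,.166): print([atz(T,p,z) for p in ((257+342/6,80+418/6),(257+412/6,80+475/6))])
s=get_state()
d=np.array([.57,.13,.26])-s['tcp_pos']
print(d,tooldelta([.57,.13,.26],[180,0,141]))
# world path in tool frame yaw
E
```

```text
knob [0.66346012 0.19404465 0.152     ] [0.65686217 0.19216843 0.148     ]
[array([0.58426817, 0.13997335, 0.153     ]), array([0.56284723, 0.11361722, 0.153     ])]
[array([0.58230562, 0.14165896, 0.166     ]), array([0.56118502, 0.11567237, 0.166     ])]
[ 0.28323554 -0.48103114  0.03341485] (array([ 315.1, -460.8,  -33.4]), array([3.38857512e-04, 1.64277710e-03, 1.03860664e+02]))
```

```bash
python3 -m crank '[{"dz":-15},{"dx":25,"dy":-37,"dz":-10},{"dx":35,"dy":-51,"dz":-5},{"dx":35,"dy":-51},{"dx":35,"dy":-51},{"dx":35,"dy":-51},{"dx":35,"dy":-51},{"dx":35,"dy":-51},{"dx":35,"dy":-51},{"dx":30,"dy":-44}]'; python3 -m crank '[{"dx":15,"dy":-23,"wz":10},{"wz":10.5},{"wz":10.5},{"wz":10.5},{"wz":10.5},{"wz":10.5},{"wz":10.5},{"wz":10.5},{"wz":10.5},{"wz":10.5}]'; python3 - <<'E'
from h import *
im=optics.capture('wrist'); s=get_state(); cv2.imwrite('pics/c_w.png',im)
print(s['joints'],s['tcp_pos'],s['eef_rot'])
C=cam('wrist',s)
for t,z in (('wing_nut',.153),('slot',.128),('bolt_hinge',.03),('end_cap',.1485)):
    for x in finder.place_of(t,'wrist')[:2]: print(t,x['centre'],x['conf'],atz(C,x['centre'],z))
E
```

```text
[ 8.13654008e+01  2.05470173e+01  6.83856640e-01 -1.05109859e-03
 -7.01373558e+01 -1.65063905e+01] [0.28677957 0.61103204 0.22656496] [ 1.79999199e+02 -7.76045840e-04 -1.15141347e+02]validation failed for argument at $[0]...
validation failed for argument at $[0]...
```

View pics/c_w.png

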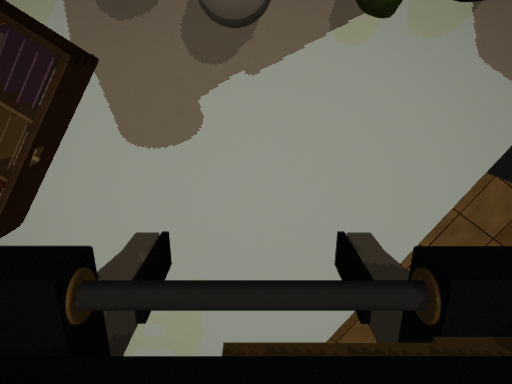

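```bash
python3 -m crank '[{"dx":0,"dy":0,"dz":-15,"wx":0,"wy":0,"wz":0,"hand":100}]'; python3 -m crank --help | head -20
```

```text
time_s: 1.72
tcp_pos: [0.2865, 0.6103, 0.2408]
eef_rot: [-180.0, -0.1, -115.1]
contact_force: [-0.5, -0.0, -0.1]
gripper_width: 0.0877invalid input: not JSON, or not a number
```

All the keys have to be present in each row.

```bash
python3 -m crank '[{"dx":25,"dy":-37,"dz":-10,"wx":0,"wy":0,"wz":0,"hand":100},{"dx":35,"dy":-51,"dz":-5,"wx":0,"wy":0,"wz":0,"hand":100},{"dx":35,"dy":-51,"dz":-3,"wx":0,"wy":0,"wz":0,"hand":100},{"dx":35,"dy":-51,"dz":0,"wx":0,"wy":0,"wz":0,"hand":100},{"dx":35,"dy":-51,"dz":0,"wx":0,"wy":0,"wz":0,"hand":100},{"dx":35,"dy":-51,"dz":0,"wx":0,"wy":0,"wz":0,"hand":100},{"dx":35,"dy":-51,"dz":0,"wx":0,"wy":0,"wz":0,"hand":100},{"dx":35,"dy":-51,"dz":0,"wx":0,"wy":0,"wz":0,"hand":100},{"dx":30,"dy":-44,"dz":0,"wx":0,"wy":0,"wz":0,"hand":100},{"dx":15,"dy":-23,"dz":0,"wx":0,"wy":0,"wz":0,"hand":100}]'
python3 -m crank '[{"dx":0,"dy":0,"dz":0,"wx":0,"wy":0,"wz":10,"hand":100},{"dx":0,"dy":0,"dz":0,"wx":0,"wy":0,"wz":10.5,"hand":100},{"dx":0,"dy":0,"dz":0,"wx":0,"wy":0,"wz":10.5,"hand":100},{"dx":0,"dy":0,"dz":0,"wx":0,"wy":0,"wz":10.5,"hand":100},{"dx":0,"dy":0,"dz":0,"wx":0,"wy":0,"wz":10.5,"hand":100},{"dx":0,"dy":0,"dz":0,"wx":0,"wy":0,"wz":10.5,"hand":100},{"dx":0,"dy":0,"dz":0,"wx":0,"wy":0,"wz":10.5,"hand":100},{"dx":0,"dy":0,"dz":0,"wx":0,"wy":0,"wz":10.5,"hand":100},{"dx":0,"dy":0,"dz":0,"wx":0,"wy":0,"wz":10.5,"hand":100},{"dx":0,"dy":0,"dz":0,"wx":0,"wy":0,"wz":10.5,"hand":100}]'
python3 - <<'E'
from h import *
s=get_state(); im=optics.capture('wrist'); cv2.imwrite('pics/d_w.png',im)
print(s['joints'],s['tcp_pos'],s['eef_rot'])
C=cam('wrist',s)
for t,z in (('wing_nut',.153),('slot',.128),('bolt_hinge',.03),('end_cap',.1485)):
    for x in finder.place_of(t,'wrist')[:2]: print(t,x['centre'],x['conf'],atz(C,x['centre'],z))
E
```

```text
time_s: 2.98
tcp_pos: [0.5716, 0.1276, 0.2609]
eef_rot: [-179.9, 0.0, -115.3]
contact_force: [1.0, -0.3, -0.3]
gripper_width: 0.0874
time_s: 4.22
tcp_pos: [0.5707, 0.1301, 0.261]
eef_rot: [179.9, 0.0, 140.0]
contact_force: [0.1, 0.2, 0.7]
gripper_width: 0.0874
[ 3.19833777e+01  1.09120232e+01 -8.04309792e+00  1.93348379e-02
 -7.09593924e+01 -7.19717048e+01] [0.57065087 0.13008449 0.26095313] [1.79924371e+02 4.38451970e-02 1.40017938e+02]
wing_nut [253.4, 188.1] 0.94 [0.57164095 0.13160191 0.153     ]
slot [253.8, 177.6] 0.88 [0.570094   0.13035355 0.128     ]
slot [252.4, 190.4] 0.41 [0.57899593 0.13897183 0.128     ]
bolt_hinge [254.0, 155.6] 0.78 [0.57051316 0.13151646 0.03      ]
end_cap [255.1, 184.2] 0.51 [0.56921369 0.1309725  0.1485    ]
```

View pics/d_w.png

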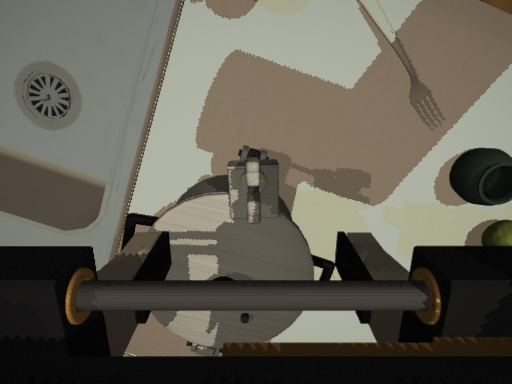

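```bash
python3 - <<'E'
from h import *
im=cv2.imread('pics/d_w.png'); crop(im,(253,185),50,7,'pics/d_c.png')
C=cam('wrist',get_state())
for z in (.13,.166): print(z,proj(C,[.5705,.131,z]))
# knob-based outward direction
u=lambda a:np.array([np.cos(np.radians(a)),np.sin(np.radians(a))])
for a in (30,36,42,48,54):
    print(a,proj(C,np.r_[np.array([.5705,.131])+.112*u(a),.152]),proj(cam('top'),np.r_[np.array([.5705,.131])+.112*u(a),.152]),proj(cam('scene'),np.r_[np.array([.5705,.131])+.112*u(a),.153]))
E
```

```text
pics/d_c.png origin 203 135 scale 7
0.13 [253.66718398 179.50194345]
0.166 [253.75481085 192.23808008]
30 [211.77894425 292.9466526 ] [293.30342872 113.26589521] [305.01069572 145.32640638]
36 [223.74937221 296.1525089 ] [288.9704279  116.01395201] [300.25564972 145.63913482]
42 [235.94353563 298.27368788] [284.95026517 119.19726096] [295.6073288  146.29409353]
48 [248.26982052 299.30192997] [281.28659405 122.78190947] [291.10663825 147.28747953]
54 [260.63718002 299.23324351] [278.01937199 126.72964953] [286.79411813 148.61323733]
```

View pics/d_c.png

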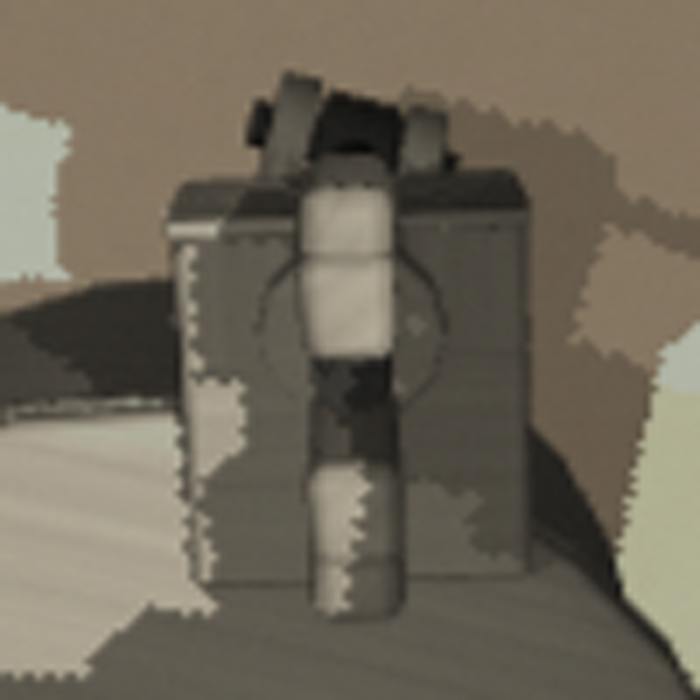

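```bash
python3 - <<'E'
from h import *
C=cam('wrist',get_state())
im=cv2.imread('pics/d_w.png').astype(float)
g=(255*(im/255)**.5).astype(np.uint8)
o=(183,115);f=6
a=cv2.resize(g[o[1]:o[1]+110,o[0]:o[0]+130],None,fx=f,fy=f,interpolation=cv2.INTER_CUBIC)
cv2.imwrite('pics/e0.png',a)
def dr(pts,col):
    P=[tuple(int(v) for v in (proj(C,p)-o)*f) for p in pts]
    for i in range(len(P)-1): cv2.line(a,P[i],P[i+1],col,1)
for ang,col in ((36,(0,0,255)),(50,(0,255,0))):
    r=np.radians(ang);X=np.array([np.cos(r),np.sin(r)]);Y=np.array([-X[1],X[0]]);c=np.array([.5705,.131])
    w=lambda x,y,z:np.r_[c+X*x/1e3+Y*y/1e3,z/1e3]
    for sg in (1,-1):
        dr([w(-13,sg*6,138),w(-13,sg*23,138),w(-15.5,sg*23,138),w(-15.5,sg*6,138),w(-13,sg*6,138)],col)
    dr([w(0,-20,30),w(0,20,30)],col)
    dr([w(-15.5,-23,128),w(20,-23,128)],col); dr([w(-15.5,23,128),w(20,23,128)],col)
cv2.imwrite('pics/e1.png',a)
E
```

```text
(no output)
```

View pics/e0.png

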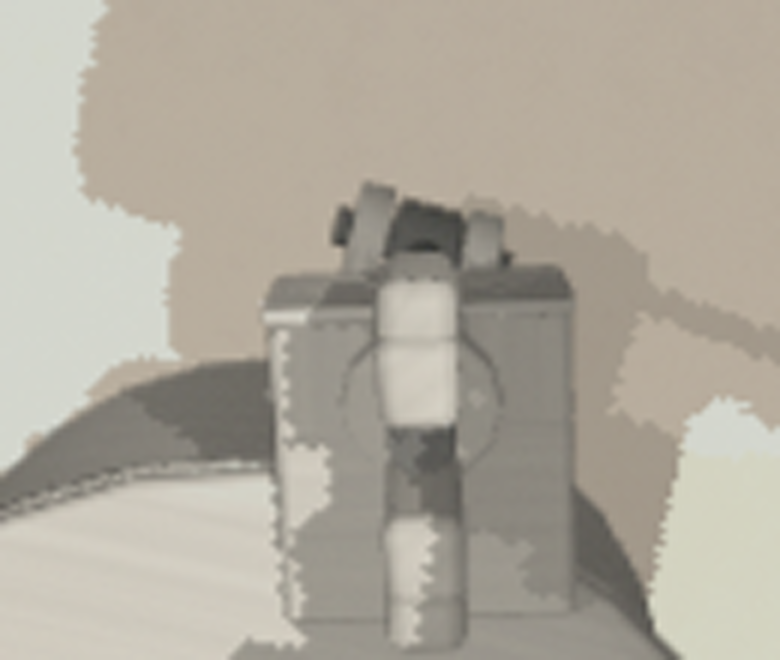

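View pics/e1.png

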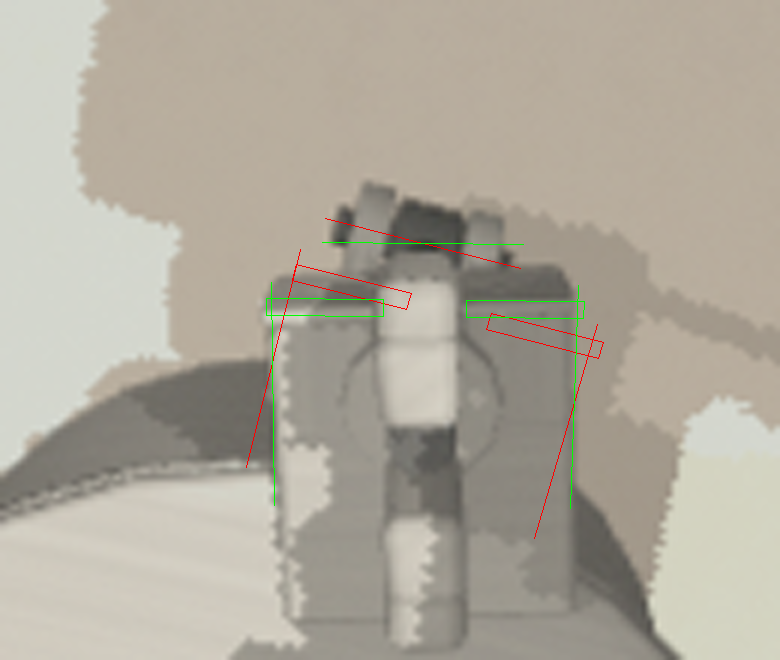

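The wings line up with the jaws within 2° (far wing at crop 418,350; near wing 425,580). The lug appears at about 50° (green), but the hinge pin and the pot centre fit about 36° (red). I'll watch the side forces when pulling. Next I descend and grip.

```bash
python3 -m crank '[{"dx":0,"dy":0,"dz":40,"wx":0,"wy":0,"wz":-1.5,"hand":100},{"dx":0,"dy":0,"dz":40,"wx":0,"wy":0,"wz":0,"hand":100},{"dx":0,"dy":0,"dz":25,"wx":0,"wy":0,"wz":0,"hand":60},{"dx":0,"dy":0,"dz":14,"wx":0,"wy":0,"wz":0,"hand":50},{"dx":0,"dy":0,"dz":0,"wx":0,"wy":0,"wz":0,"hand":50},{"dx":0,"dy":0,"dz":0,"wx":0,"wy":0,"wz":0,"hand":50}]' 15
python3 - <<'E'
from h import *
s=get_state(); im=optics.capture('wrist'); cv2.imwrite('pics/f_w.png',im)
print(s['joints'],s['tcp_pos'],s['eef_rot'],s['contact_force'])
C=cam('wrist',s)
for t,z in (('wing_nut',.153),('end_cap',.1485)):
    for x in finder.place_of(t,'wrist')[:2]: print(t,x['centre'],x['conf'],atz(C,x['centre'],z))
E
```

```text
time_s: 5.22
tcp_pos: [0.5711, 0.1303, 0.1418]
eef_rot: [179.9, 0.1, 141.9]
contact_force: [0.2, -0.7, 0.8]
gripper_width: 0.0533
[ 3.19845106e+01  1.61044338e+01 -1.75688388e+01  2.51255901e-02
 -5.62274027e+01 -7.00894100e+01] [0.57105075 0.13032682 0.14177549] [1.79913736e+02 5.34844510e-02 1.41909009e+02] [ 0.17120591 -0.68091796  0.77882586]
wing_nut [253.2, 259.1] 0.69 [0.57133656 0.13076608 0.153     ]
end_cap [251.4, 256.6] 0.61 [0.57277557 0.13109595 0.1485    ]
```

View pics/f_w.png

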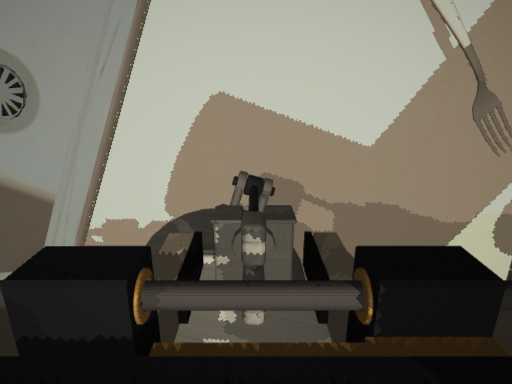

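Centred: nut at (253,259), both jaws clear. Closing.

```bash
python3 -m crank '[{"dx":0,"dy":0,"dz":0,"wx":0,"wy":0,"wz":0,"hand":0},{"dx":0,"dy":0,"dz":0,"wx":0,"wy":0,"wz":0,"hand":0},{"dx":0,"dy":0,"dz":0,"wx":0,"wy":0,"wz":0,"hand":0},{"dx":0,"dy":0,"dz":0,"wx":0,"wy":0,"wz":0,"hand":0},{"dx":0,"dy":0,"dz":0,"wx":0,"wy":0,"wz":0,"hand":0},{"dx":0,"dy":0,"dz":0,"wx":0,"wy":0,"wz":0,"hand":0}]' 15; python3 -c "
from h import *
s=get_state();print(s['moment'],s['contact_force'])"
```

```text
time_s: 6.12
tcp_pos: [0.5704, 0.13, 0.1406]
eef_rot: [180.0, 0.0, 141.9]
contact_force: [1.3, -0.4, 0.4]
gripper_width: 0.0109
[-0.21983904 -0.37386061 -0.02658738] [ 1.29099148 -0.36459347  0.37857819]
```

```bash
cat > st.py <<'E'
from h import *
s=get_state(); a=np.radians(36); o=np.array([-np.cos(a),-np.sin(a)]); l=np.array([np.sin(a),-np.cos(a)])
d=np.array(s['tcp_pos'][:2])-[.5704,.1300]; yaw=s['eef_rot'][2]
F=s['contact_force']
R=Ro.from_euler('xyz',s['eef_rot'],degrees=True).as_matrix()
print('t %.2f out %.2f lat %.2f z %.1f yaw %.1f | F out %.1f lat %.1f z %.1f M %s w %.1f j6 %.1f'%(s['time_s'],d@o*1e3,d@l*1e3,s['tcp_pos'][2]*1e3,yaw,F[:2]@o,F[:2]@l,F[2],s['moment'].round(2),s['gripper_width']*1e3,s['joints'][5]))
u=R.T@np.r_[o,0]; print('1mm out in tool: dx %.2f dy %.2f dz %.2f'%tuple(u))
E
python3 -m crank '[{"dx":0,"dy":0,"dz":-0.25,"wx":0,"wy":0,"wz":-5,"hand":0},{"dx":0,"dy":0,"dz":-0.25,"wx":0,"wy":0,"wz":-5,"hand":0},{"dx":0,"dy":0,"dz":-0.25,"wx":0,"wy":0,"wz":-5,"hand":0},{"dx":0,"dy":0,"dz":-0.25,"wx":0,"wy":0,"wz":-5,"hand":0},{"dx":0,"dy":0,"dz":0,"wx":0,"wy":0,"wz":0,"hand":0}]'; python3 st.py
```

```text
time_s: 6.75
tcp_pos: [0.5708, 0.1298, 0.1417]
eef_rot: [-180.0, 0.0, 161.8]
contact_force: [2.5, -1.4, -1.2]
gripper_width: 0.0105
t 6.75 out -0.17 lat 0.39 z 141.7 yaw 161.8 | F out -1.2 lat 2.6 z -1.2 M [-0.87 -1.33  0.04] w 10.5 j6 -50.2
1mm out in tool: dx 0.59 dy -0.81 dz -0.00
```

Turning works. Now a light pull of 3 mm outwards.

```bash
python3 -m crank '[{"dx":0.9,"dy":-1.2,"dz":0,"wx":0,"wy":0,"wz":0,"hand":0},{"dx":0.9,"dy":-1.2,"dz":0,"wx":0,"wy":0,"wz":0,"hand":0},{"dx":0,"dy":0,"dz":0,"wx":0,"wy":0,"wz":0,"hand":0}]'; python3 st.py; python3 - <<'E'
from h import *
im=optics.capture('wrist'); crop(im,(253,230),60,6,'pics/g.png')
E
```

```text
time_s: 7.12
tcp_pos: [0.5686, 0.1284, 0.1418]
eef_rot: [179.9, 0.1, 161.8]
contact_force: [5.1, -2.3, -2.5]
gripper_width: 0.0109
t 7.12 out 2.41 lat 0.26 z 141.8 yaw 161.8 | F out -2.8 lat 4.9 z -2.5 M [-0.8  -2.3   0.09] w 10.9 j6 -50.2
1mm out in tool: dx 0.58 dy -0.81 dz -0.00
pics/g.png origin 193 170 scale 6
```

View pics/g.png

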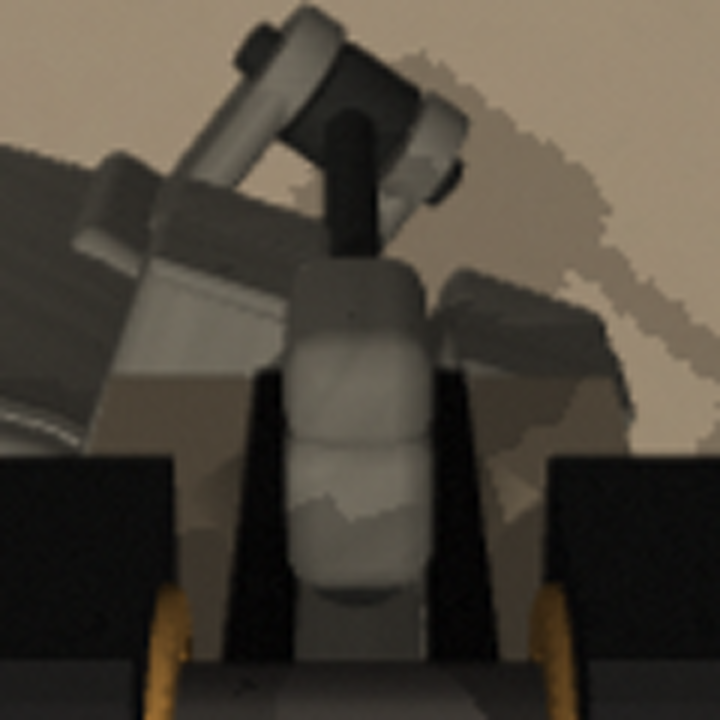

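```bash
python3 -m crank '[{"dx":0.9,"dy":-1.2,"dz":0,"wx":0,"wy":0,"wz":0,"hand":0},{"dx":0,"dy":0,"dz":0,"wx":0,"wy":0,"wz":0,"hand":0}]'; python3 st.py;python3 -m crank '[{"dx":0.9,"dy":-1.2,"dz":0,"wx":0,"wy":0,"wz":0,"hand":0},{"dx":0,"dy":0,"dz":0,"wx":0,"wy":0,"wz":0,"hand":0}]'; python3 st.py
```

```text
time_s: 7.42
tcp_pos: [0.5681, 0.128, 0.1418]
eef_rot: [179.9, 0.1, 161.8]
contact_force: [7.9, -1.5, -4.5]
gripper_width: 0.0106
t 7.42 out 3.04 lat 0.22 z 141.8 yaw 161.8 | F out -5.5 lat 5.9 z -4.5 M [-0.32 -3.11  0.15] w 10.6 j6 -50.2
1mm out in tool: dx 0.58 dy -0.81 dz -0.00
time_s: 7.68
tcp_pos: [0.5677, 0.1278, 0.142]
eef_rot: [179.8, 0.2, 161.8]
contact_force: [10.7, 1.3, -6.7]
gripper_width: 0.011
t 7.67 out 3.45 lat 0.20 z 142.0 yaw 161.8 | F out -9.4 lat 5.3 z -6.7 M [ 0.26 -4.13  0.14] w 11.0 j6 -50.2
1mm out in tool: dx 0.58 dy -0.81 dz -0.01
```

Caught behind the lips: the nut stopped at 3.4 mm with the pull rising to 9 N. I'll go back to centre and turn another 20°.

```bash
python3 -m crank '[{"dx":-1.8,"dy":2.4,"dz":0,"wx":0,"wy":0,"wz":0,"hand":0},{"dx":-1.8,"dy":2.4,"dz":0,"wx":0,"wy":0,"wz":0,"hand":0},{"dx":0,"dy":0,"dz":-0.25,"wx":0,"wy":0,"wz":-5,"hand":0},{"dx":0,"dy":0,"dz":-0.25,"wx":0,"wy":0,"wz":-5,"hand":0},{"dx":0,"dy":0,"dz":-0.25,"wx":0,"wy":0,"wz":-5,"hand":0},{"dx":0,"dy":0,"dz":-0.25,"wx":0,"wy":0,"wz":-5,"hand":0},{"dx":0,"dy":0,"dz":0,"wx":0,"wy":0,"wz":0,"hand":0}]'; python3 st.py
```

```text
time_s: 8.55
tcp_pos: [0.5707, 0.1295, 0.1427]
eef_rot: [-180.0, 0.0, -178.2]
contact_force: [5.4, -4.3, -1.0]
gripper_width: 0.0104
t 8.55 out 0.01 lat 0.60 z 142.7 yaw -178.2 | F out -1.8 lat 6.7 z -1.0 M [-1.6  -1.96  0.03] w 10.4 j6 -30.1
1mm out in tool: dx 0.83 dy -0.56 dz -0.00
```

```bash
python3 -m crank '[{"dx":-0.8,"dy":-1.2,"dz":0,"wx":0,"wy":0,"wz":0,"hand":0},{"dx":0,"dy":0,"dz":0,"wx":0,"wy":0,"wz":0,"hand":0}]'; python3 st.py; python3 -m crank '[{"dx":1.3,"dy":-0.8,"dz":0,"wx":0,"wy":0,"wz":0,"hand":0},{"dx":1.3,"dy":-0.8,"dz":0,"wx":0,"wy":0,"wz":0,"hand":0},{"dx":1.2,"dy":-0.9,"dz":0,"wx":0,"wy":0,"wz":0,"hand":0},{"dx":0,"dy":0,"dz":0,"wx":0,"wy":0,"wz":0,"hand":0}]'; python3 st.py
```

```text
time_s: 8.8
tcp_pos: [0.571, 0.1291, 0.1426]
eef_rot: [180.0, -0.0, -178.2]
contact_force: [2.2, 0.2, 0.6]
gripper_width: 0.011
t 8.80 out 0.02 lat 1.10 z 142.6 yaw -178.2 | F out -1.9 lat 1.2 z 0.6 M [ 0.13 -0.63  0.04] w 11.0 j6 -30.0
1mm out in tool: dx 0.83 dy -0.56 dz -0.00
time_s: 9.3
tcp_pos: [0.5686, 0.1274, 0.1428]
eef_rot: [179.9, 0.2, -178.1]
contact_force: [4.4, 3.7, -3.7]
gripper_width: 0.0107
t 9.30 out 3.03 lat 1.04 z 142.8 yaw -178.1 | F out -5.8 lat -0.4 z -3.7 M [ 1.62 -2.47  0.03] w 10.7 j6 -30.0
1mm out in tool: dx 0.83 dy -0.56 dz -0.00
```

Still caught (3.0 mm, 5.8 N). Back and turn another 20°.

```bash
python3 -m crank '[{"dx":-1.9,"dy":1.2,"dz":0,"wx":0,"wy":0,"wz":0,"hand":0},{"dx":-1.9,"dy":1.3,"dz":0,"wx":0,"wy":0,"wz":0,"hand":0},{"dx":0,"dy":0,"dz":-0.25,"wx":0,"wy":0,"wz":-5,"hand":0},{"dx":0,"dy":0,"dz":-0.25,"wx":0,"wy":0,"wz":-5,"hand":0},{"dx":0,"dy":0,"dz":-0.25,"wx":0,"wy":0,"wz":-5,"hand":0},{"dx":0,"dy":0,"dz":-0.25,"wx":0,"wy":0,"wz":-5,"hand":0},{"dx":0,"dy":0,"dz":0,"wx":0,"wy":0,"wz":0,"hand":0}]'; python3 st.py;  python3 -m crank '[{"dx":1.4,"dy":-0.4,"dz":0,"wx":0,"wy":0,"wz":0,"hand":0},{"dx":1.4,"dy":-0.4,"dz":0,"wx":0,"wy":0,"wz":0,"hand":0},{"dx":1.4,"dy":-0.4,"dz":0,"wx":0,"wy":0,"wz":0,"hand":0},{"dx":0,"dy":0,"dz":0,"wx":0,"wy":0,"wz":0,"hand":0}]'; python3 st.py
```

```text
time_s: 10.18
tcp_pos: [0.5712, 0.1288, 0.1436]
eef_rot: [-180.0, -0.0, -158.2]
contact_force: [1.7, 0.3, -0.4]
gripper_width: 0.0108
t 10.18 out 0.08 lat 1.39 z 143.6 yaw -158.2 | F out -1.5 lat 0.8 z -0.4 M [ 0.58 -0.87  0.01] w 10.8 j6 -10.0
1mm out in tool: dx 0.97 dy -0.24 dz 0.00
time_s: 10.68
tcp_pos: [0.5689, 0.1273, 0.1438]
eef_rot: [180.0, 0.2, -158.2]
contact_force: [6.6, 4.7, -4.0]
gripper_width: 0.0108
t 10.68 out 2.78 lat 1.34 z 143.8 yaw -158.2 | F out -8.1 lat 0.1 z -4.0 M [ 1.99 -2.53  0.03] w 10.8 j6 -10.0
1mm out in tool: dx 0.97 dy -0.24 dz -0.00
```

Still caught. Now at 60° of turn; carrying on.

```bash
python3 -m crank '[{"dx":-2.1,"dy":0.6,"dz":0,"wx":0,"wy":0,"wz":0,"hand":0},{"dx":-2.1,"dy":0.6,"dz":0,"wx":0,"wy":0,"wz":0,"hand":0},{"dx":0,"dy":0,"dz":-0.25,"wx":0,"wy":0,"wz":-5,"hand":0},{"dx":0,"dy":0,"dz":-0.25,"wx":0,"wy":0,"wz":-5,"hand":0},{"dx":0,"dy":0,"dz":-0.25,"wx":0,"wy":0,"wz":-5,"hand":0},{"dx":0,"dy":0,"dz":-0.25,"wx":0,"wy":0,"wz":-5,"hand":0},{"dx":0,"dy":0,"dz":0,"wx":0,"wy":0,"wz":0,"hand":0}]'; python3 st.py;  python3 -m crank '[{"dx":1.5,"dy":0.1,"dz":0,"wx":0,"wy":0,"wz":0,"hand":0},{"dx":1.5,"dy":0.1,"dz":0,"wx":0,"wy":0,"wz":0,"hand":0},{"dx":1.2,"dy":0.1,"dz":0,"wx":0,"wy":0,"wz":0,"hand":0},{"dx":0,"dy":0,"dz":0,"wx":0,"wy":0,"wz":0,"hand":0}]'; python3 st.py
```

```text
time_s: 11.55
tcp_pos: [0.5712, 0.1288, 0.1446]
eef_rot: [-180.0, 0.0, -138.2]
contact_force: [2.6, 1.3, -0.4]
gripper_width: 0.0108
t 11.55 out 0.09 lat 1.41 z 144.6 yaw -138.2 | F out -2.9 lat 0.5 z -0.4 M [ 0.77 -0.97  0.01] w 10.8 j6 10.0
1mm out in tool: dx 0.99 dy 0.10 dz -0.00
time_s: 12.05
tcp_pos: [0.5692, 0.1274, 0.1449]
eef_rot: [-180.0, 0.2, -138.2]
contact_force: [6.0, 5.4, -3.5]
gripper_width: 0.0112
t 12.05 out 2.53 lat 1.38 z 144.9 yaw -138.2 | F out -8.0 lat -0.8 z -3.5 M [ 2.09 -2.75  0.02] w 11.2 j6 10.0
1mm out in tool: dx 0.99 dy 0.10 dz -0.00
```

```bash
python3 -m crank '[{"dx":-2.2,"dy":-0.2,"dz":0,"wx":0,"wy":0,"wz":0,"hand":0},{"dx":-2.2,"dy":-0.2,"dz":0,"wx":0,"wy":0,"wz":0,"hand":0},{"dx":0,"dy":0,"dz":-0.25,"wx":0,"wy":0,"wz":-5,"hand":0},{"dx":0,"dy":0,"dz":-0.25,"wx":0,"wy":0,"wz":-5,"hand":0},{"dx":0,"dy":0,"dz":-0.25,"wx":0,"wy":0,"wz":-5,"hand":0},{"dx":0,"dy":0,"dz":-0.25,"wx":0,"wy":0,"wz":-5,"hand":0},{"dx":0,"dy":0,"dz":0,"wx":0,"wy":0,"wz":0,"hand":0}]'; python3 st.py;  python3 -m crank '[{"dx":1.4,"dy":0.6,"dz":0,"wx":0,"wy":0,"wz":0,"hand":0},{"dx":1.4,"dy":0.6,"dz":0,"wx":0,"wy":0,"wz":0,"hand":0},{"dx":1.2,"dy":0.5,"dz":0,"wx":0,"wy":0,"wz":0,"hand":0},{"dx":0,"dy":0,"dz":0,"wx":0,"wy":0,"wz":0,"hand":0}]'; python3 st.py
```

```text
time_s: 12.92
tcp_pos: [0.5713, 0.129, 0.1456]
eef_rot: [180.0, 0.0, -118.2]
contact_force: [1.7, 3.0, 0.3]
gripper_width: 0.0111
t 12.93 out -0.14 lat 1.34 z 145.6 yaw -118.2 | F out -3.2 lat -1.4 z 0.3 M [ 1.19 -0.87  0.05] w 11.1 j6 30.0
1mm out in tool: dx 0.90 dy 0.44 dz -0.00
time_s: 13.42
tcp_pos: [0.5675, 0.1261, 0.1461]
eef_rot: [180.0, -0.0, -118.2]
contact_force: [-3.5, 3.4, 8.2]
gripper_width: 0.0111
t 13.43 out 4.61 lat 1.45 z 146.1 yaw -118.2 | F out 0.8 lat -4.8 z 8.2 M [ 1.5   0.82 -0.03] w 11.1 j6 30.0
1mm out in tool: dx 0.90 dy 0.44 dz 0.00
```

The nut moved 4.7 mm with no outward resistance, so it has just cleared. The 8 N vertical force suggests it is grazing the lips. I'll go back, turn a further 12° (well short of the cap) and pull again.

```bash
python3 -m crank '[{"dx":-2.0,"dy":-0.9,"dz":0,"wx":0,"wy":0,"wz":0,"hand":0},{"dx":-2.0,"dy":-0.9,"dz":0,"wx":0,"wy":0,"wz":0,"hand":0},{"dx":0,"dy":0,"dz":0,"wx":0,"wy":0,"wz":0,"hand":0}]'; python3 st.py; python3 -m crank '[{"dx":0,"dy":0,"dz":-0.3,"wx":0,"wy":0,"wz":-6,"hand":0},{"dx":0,"dy":0,"dz":-0.3,"wx":0,"wy":0,"wz":-6,"hand":0},{"dx":0,"dy":0,"dz":0,"wx":0,"wy":0,"wz":0,"hand":0}]'; python3 st.py
```

```text
time_s: 13.8
tcp_pos: [0.5709, 0.1286, 0.1455]
eef_rot: [180.0, -0.0, -118.2]
contact_force: [-0.7, 1.8, 1.9]
gripper_width: 0.0109
t 13.80 out 0.42 lat 1.44 z 145.5 yaw -118.2 | F out -0.5 lat -1.9 z 1.9 M [1.23 0.04 0.03] w 10.9 j6 30.0
1mm out in tool: dx 0.90 dy 0.44 dz 0.00
time_s: 14.18
tcp_pos: [0.5711, 0.1289, 0.1461]
eef_rot: [180.0, -0.0, -106.2]
contact_force: [-1.4, 3.2, 2.9]
gripper_width: 0.0108
t 14.18 out 0.09 lat 1.33 z 146.1 yaw -106.2 | F out -0.7 lat -3.4 z 2.9 M [1.61 0.22 0.07] w 10.8 j6 42.0
1mm out in tool: dx 0.79 dy 0.61 dz 0.00
```

```bash
python3 -m crank '[{"dx":2.4,"dy":1.9,"dz":0,"wx":0.9,"wy":-1.2,"wz":0,"hand":0},{"dx":2.4,"dy":1.9,"dz":0.1,"wx":0.9,"wy":-1.2,"wz":0,"hand":0},{"dx":0,"dy":0,"dz":0,"wx":0,"wy":0,"wz":0,"hand":0}]'; python3 st.py
```

```text
time_s: 14.55
tcp_pos: [0.5661, 0.125, 0.1467]
eef_rot: [-178.2, 2.4, -106.2]
contact_force: [-3.3, 3.3, 6.5]
gripper_width: 0.0111
t 14.55 out 6.36 lat 1.50 z 146.7 yaw -106.2 | F out 0.7 lat -4.6 z 6.5 M [1.11 1.06 0.15] w 11.1 j6 42.3
1mm out in tool: dx 0.79 dy 0.61 dz -0.05
```

The swing is free outwards. There is a 6 N upward force, so I'll ease the tool up 1.5 mm and continue along the arc.

```bash
python3 -m crank '[{"dx":0,"dy":0,"dz":-1.5,"wx":0,"wy":0,"wz":0,"hand":0},{"dx":0,"dy":0,"dz":0,"wx":0,"wy":0,"wz":0,"hand":0}]'; python3 st.py;python3 -m crank '[{"dx":3.2,"dy":2.5,"dz":0,"wx":1.2,"wy":-1.6,"wz":0,"hand":0},{"dx":3.2,"dy":2.5,"dz":0,"wx":1.2,"wy":-1.6,"wz":0,"hand":0},{"dx":0,"dy":0,"dz":0,"wx":0,"wy":0,"wz":0,"hand":0}]'; python3 st.py
```

```text
time_s: 14.8
tcp_pos: [0.5659, 0.125, 0.1469]
eef_rot: [-178.3, 2.3, -106.2]
contact_force: [-0.8, 3.6, 0.2]
gripper_width: 0.0109
t 14.80 out 6.60 lat 1.35 z 146.9 yaw -106.2 | F out -1.4 lat -3.4 z 0.2 M [1.21 0.47 0.09] w 10.9 j6 42.4
1mm out in tool: dx 0.79 dy 0.61 dz -0.05
time_s: 15.18
tcp_pos: [0.5589, 0.1202, 0.1464]
eef_rot: [-175.9, 5.6, -106.0]
contact_force: [-3.1, 4.0, -1.3]
gripper_width: 0.0107
t 15.18 out 15.10 lat 1.19 z 146.4 yaw -106.0 | F out 0.2 lat -5.1 z -1.3 M [1.39 1.03 0.22] w 10.7 j6 43.2
1mm out in tool: dx 0.78 dy 0.61 dz -0.12
```

```bash
python3 -m crank '[{"dx":5.8,"dy":5.7,"dz":0.2,"wx":2.4,"wy":-3.2,"wz":0,"hand":0},{"dx":6.4,"dy":4.9,"dz":0.3,"wx":2.4,"wy":-3.2,"wz":0,"hand":0},{"dx":6.4,"dy":4.9,"dz":0.3,"wx":2.4,"wy":-3.2,"wz":0,"hand":0},{"dx":0,"dy":0,"dz":0,"wx":0,"wy":0,"wz":0,"hand":0}]'; python3 st.py; python3 -c "
from h import *
s=get_state();print(s['joints'])
R=Ro.from_euler('xyz',s['eef_rot'],degrees=True).as_matrix();print(R[:,2]); p=s['tcp_pos'];print('hinge pt',p+R[:,2]*(.116))"
```

```text
time_s: 15.68
tcp_pos: [0.5383, 0.1062, 0.14]
eef_rot: [-168.5, 15.0, -104.7]
contact_force: [3.2, 6.1, -11.7]
gripper_width: 0.0108
t 15.68 out 39.94 lat 0.42 z 140.0 yaw -104.7 | F out -6.2 lat -3.1 z -11.7 M [0.76 1.03 0.49] w 10.8 j6 47.2
1mm out in tool: dx 0.75 dy 0.58 dz -0.32
[ 29.85125255   4.37829435 -34.25783007  -4.31175206 -32.80183252
  47.1673779 ]
[ 0.25665258  0.1942514  -0.94678184]
hinge pt [0.56810275 0.12871595 0.03017241]
```

```bash
python3 -m crank '[{"dx":0,"dy":0,"dz":2,"wx":0,"wy":0,"wz":0,"hand":0},{"dx":0,"dy":0,"dz":0,"wx":0,"wy":0,"wz":0,"hand":0}]'; python3 st.py; python3 -m crank '[{"dx":6.4,"dy":4.9,"dz":0.6,"wx":2.4,"wy":-3.2,"wz":0,"hand":0},{"dx":6.4,"dy":4.9,"dz":0.6,"wx":2.4,"wy":-3.2,"wz":0,"hand":0},{"dx":6.4,"dy":4.9,"dz":0.6,"wx":2.4,"wy":-3.2,"wz":0,"hand":0},{"dx":0,"dy":0,"dz":0,"wx":0,"wy":0,"wz":0,"hand":0}]'; python3 st.py; python3 -c "
from h import *
s=get_state();print(s['joints'])
R=Ro.from_euler('xyz',s['eef_rot'],degrees=True).as_matrix();print(R[:,2],R.T@s['contact_force']); p=s['tcp_pos'];print('hinge pt',p+R[:,2]*(.116))"
```

```text
time_s: 15.92
tcp_pos: [0.541, 0.1079, 0.1398]
eef_rot: [-168.4, 15.0, -104.6]
contact_force: [-4.0, 3.5, 1.8]
gripper_width: 0.0109
t 15.93 out 36.81 lat 0.59 z 139.8 yaw -104.6 | F out 1.1 lat -5.2 z 1.8 M [0.69 2.26 0.71] w 10.9 j6 47.2
1mm out in tool: dx 0.75 dy 0.58 dz -0.32
time_s: 16.42
tcp_pos: [0.5231, 0.0949, 0.1289]
eef_rot: [-160.2, 24.3, -101.9]
contact_force: [-6.8, 4.8, 5.2]
gripper_width: 0.011
t 16.43 out 58.96 lat 0.60 z 128.9 yaw -101.9 | F out 2.7 lat -7.9 z 5.2 M [1.17 2.86 1.69] w 11.0 j6 62.1
1mm out in tool: dx 0.68 dy 0.53 dz -0.51
[ 26.35631925   0.71804072 -40.43358231 -17.00931514 -19.10689744
  62.11251672]
[ 0.41045225  0.310222   -0.85749126] [-5.1484238   6.02323413 -5.80106316]
hinge pt [0.57066858 0.13084702 0.0293964 ]
```

```bash
python3 -m crank '[{"dx":3,"dy":4,"dz":0.1,"wx":1.5,"wy":-2,"wz":0,"hand":0},{"dx":3.5,"dy":3.5,"dz":0.1,"wx":1.5,"wy":-2,"wz":0,"hand":0},{"dx":4,"dy":3,"dz":0.1,"wx":1.5,"wy":-2,"wz":0,"hand":0},{"dx":0,"dy":0,"dz":0,"wx":0,"wy":0,"wz":0,"hand":0}]'; python3 st.py;  python3 -c "
from h import *
s=get_state();print(s['joints'])
R=Ro.from_euler('xyz',s['eef_rot'],degrees=True).as_matrix();print(R[:,2],R.T@s['contact_force'],np.degrees(np.arccos(-R[2,2]))); p=s['tcp_pos'];print('hinge pt',p+R[:,2]*(.116))"
```

```text
time_s: 16.92
tcp_pos: [0.5135, 0.0887, 0.1209]
eef_rot: [-154.5, 29.9, -99.2]
contact_force: [-5.0, -0.4, 5.1]
gripper_width: 0.0112
t 16.93 out 70.26 lat -0.04 z 120.9 yaw -99.2 | F out 4.3 lat -2.6 z 5.1 M [-0.69  2.02  0.66] w 11.2 j6 90.9
1mm out in tool: dx 0.62 dy 0.48 dz -0.62
[ 17.25090102   0.69432188 -37.55869577 -39.92330561 -19.13971653
  90.85881723]
[ 0.49742536  0.37479084 -0.78236809] [-1.50481947  2.2462471  -6.64016037] 38.522090111681436
hinge pt [0.57123162 0.13221204 0.03014223]
```

```bash
python3 -m crank '[{"dx":4.5,"dy":3.5,"dz":-0.1,"wx":1.5,"wy":-2,"wz":0,"hand":0},{"dx":4.2,"dy":3.4,"dz":0.1,"wx":1.5,"wy":-2,"wz":0,"hand":0},{"dx":4.2,"dy":3.3,"dz":0.1,"wx":1.5,"wy":-2,"wz":0,"hand":0},{"dx":0,"dy":0,"dz":0,"wx":0,"wy":0,"wz":0,"hand":0},{"dx":0,"dy":0,"dz":0,"wx":0,"wy":0,"wz":0,"hand":0}]'; python3 st.py;  python3 -c "
from h import *
s=get_state();print(s['joints'])
R=Ro.from_euler('xyz',s['eef_rot'],degrees=True).as_matrix();print(R[:,2],R.T@s['contact_force'],np.degrees(np.arccos(-R[2,2]))); p=s['tcp_pos'];print('hinge pt',p+R[:,2]*(.116))
cv2.imwrite('pics/h_w.png',optics.capture('wrist'));cv2.imwrite('pics/h_s.png',optics.capture('scene'))"
```

```text
time_s: 17.55
tcp_pos: [0.5029, 0.0817, 0.1094]
eef_rot: [-148.2, 35.1, -95.8]
contact_force: [-2.4, -1.7, 1.9]
gripper_width: 0.0109
t 17.55 out 82.97 lat -0.58 z 109.4 yaw -95.8 | F out 3.0 lat -0.1 z 1.9 M [-1.6   1.84 -0.09] w 10.9 j6 129.5
1mm out in tool: dx 0.55 dy 0.43 dz -0.72
[ -1.25189402   3.38237107 -35.23716855 -66.77849636 -28.97358593
 129.4748785 ]
[ 0.57390402  0.43272802 -0.6952558 ] [ 0.47910146  0.49740676 -3.46671252] 45.952395021414496
hinge pt [0.56950628 0.13189368 0.02879835]
```

View pics/h_s.png

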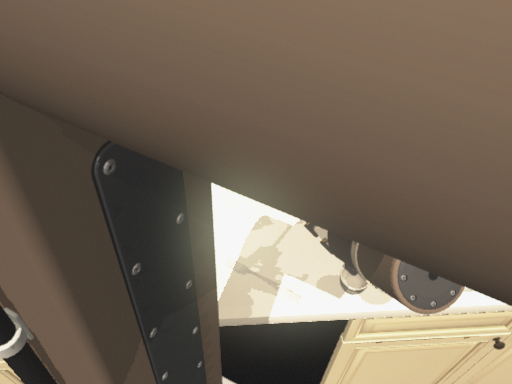

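View pics/h_w.png

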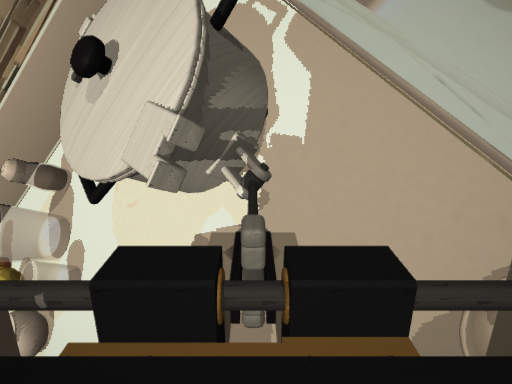

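The bolt is at about 46°, clear of the slot (bolt and nut at 253,230 in the wrist view), with near-zero force. I'll open a bit and withdraw along the tool axis.

```bash
python3 -m crank '[{"dx":0,"dy":0,"dz":0,"wx":0,"wy":0,"wz":0,"hand":35},{"dx":0,"dy":0,"dz":0,"wx":0,"wy":0,"wz":0,"hand":35},{"dx":0,"dy":0,"dz":0,"wx":0,"wy":0,"wz":0,"hand":35},{"dx":0,"dy":0,"dz":0,"wx":0,"wy":0,"wz":0,"hand":35}]'; python3 st.py; python3 -m crank '[{"dx":0,"dy":0,"dz":-5,"wx":0,"wy":0,"wz":0,"hand":35},{"dx":0,"dy":0,"dz":-10,"wx":0,"wy":0,"wz":0,"hand":35},{"dx":0,"dy":0,"dz":-10,"wx":0,"wy":0,"wz":0,"hand":35},{"dx":0,"dy":0,"dz":0,"wx":0,"wy":0,"wz":0,"hand":35}]'; python3 st.py; python3 -c "
from h import *
s=get_state();print(s['joints'])
R=Ro.from_euler('xyz',s['eef_rot'],degrees=True).as_matrix();print(R)
cv2.imwrite('pics/i_w.png',optics.capture('wrist'))"
```

```text
time_s: 18.15
tcp_pos: [0.5024, 0.0825, 0.1094]
eef_rot: [-148.1, 35.1, -95.8]
contact_force: [0.4, -0.1, -0.2]
gripper_width: 0.0301
t 18.15 out 82.92 lat -1.52 z 109.4 yaw -95.8 | F out -0.3 lat 0.3 z -0.2 M [-1.47  1.91  0.05] w 30.1 j6 129.6
1mm out in tool: dx 0.55 dy 0.43 dz -0.72
time_s: 18.65
tcp_pos: [0.4879, 0.0713, 0.1278]
eef_rot: [-148.0, 35.1, -95.7]
contact_force: [0.1, -0.9, 0.9]
gripper_width: 0.0307
t 18.65 out 101.26 lat -0.99 z 127.8 yaw -95.7 | F out 0.4 lat 0.8 z 0.9 M [-1.44  1.89 -0.02] w 30.7 j6 124.7
1mm out in tool: dx 0.54 dy 0.43 dz -0.72
[ -0.97075949  -0.31238724 -36.28455809 -62.78811976 -29.83137653
 124.68720642]
[[-0.08162076 -0.81346313  0.57586091]
 [-0.81379039  0.38796603  0.432698  ]
 [-0.57539834 -0.43331294 -0.69365456]]
```

View pics/i_w.png

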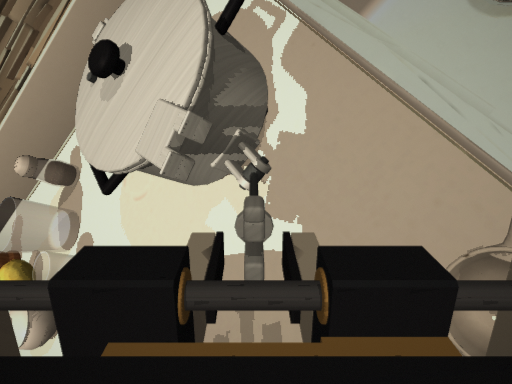

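```bash
python3 -m crank '[{"dx":0,"dy":0,"dz":-15,"wx":0,"wy":0,"wz":0,"hand":35},{"dx":0,"dy":0,"dz":-20,"wx":0,"wy":0,"wz":0,"hand":35},{"dx":0,"dy":0,"dz":-20,"wx":0,"wy":0,"wz":0,"hand":35},{"dx":0,"dy":0,"dz":-10,"wx":0,"wy":0,"wz":0,"hand":35},{"dx":0,"dy":0,"dz":0,"wx":0,"wy":0,"wz":0,"hand":35}]'; python3 st.py; python3 -c "
from h import *
s=get_state();print(s['joints'])
R=Ro.from_euler('xyz',s['eef_rot'],degrees=True).as_matrix();print(R.T@[0,0,1])
cv2.imwrite('pics/j_w.png',optics.capture('wrist'))"
```

```text
time_s: 19.32
tcp_pos: [0.4508, 0.0434, 0.1724]
eef_rot: [-148.1, 35.1, -95.8]
contact_force: [1.2, 0.2, -0.7]
gripper_width: 0.0303
t 19.32 out 147.64 lat -0.22 z 172.4 yaw -95.8 | F out -1.1 lat 0.5 z -0.7 M [-1.42  1.89 -0.03] w 30.3 j6 113.4
1mm out in tool: dx 0.54 dy 0.43 dz -0.72
[ -1.21035425  -9.21587714 -38.06590659 -53.05936336 -33.82113751
 113.38098032]
[-0.5756083  -0.43270525 -0.69385967]
```

View pics/j_w.png

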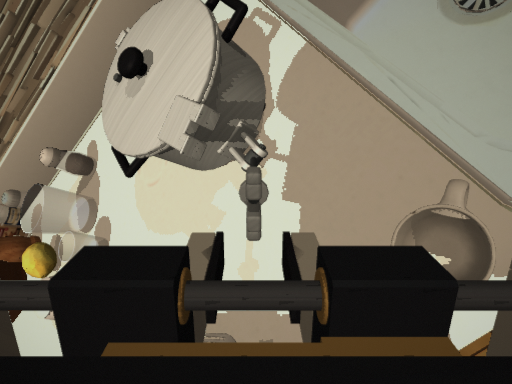

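```bash
python3 -m crank '[{"dx":-12,"dy":-9,"dz":-14,"wx":0,"wy":0,"wz":0,"hand":35},{"dx":-12,"dy":-9,"dz":-14,"wx":0,"wy":0,"wz":0,"hand":35},{"dx":-12,"dy":-9,"dz":-14,"wx":0,"wy":0,"wz":0,"hand":35},{"dx":0,"dy":0,"dz":0,"wx":0,"wy":0,"wz":0,"hand":35},{"dx":0,"dy":0,"dz":0,"wx":0,"wy":0,"wz":0,"hand":35}]'; python3 st.py; python3 - <<'E'
from h import *
s=get_state(); w=optics.capture('wrist'); cv2.imwrite('pics/k_w.png',w);C=cam('wrist',s)
u=np.array([-.8,-.6])
ns=finder.place_of('wing_nut','wrist');print(ns[:1])
for a in (20,30,38,42,46,50,55):
    r=np.radians(a); print(a,proj(C,np.r_[np.array([.5705,.1305])+np.array([-.81,-.59])*.123*np.sin(r),.03+.123*np.cos(r)]))
cv2.imwrite('pics/k_t.png',optics.capture('top'));T=cam('top')
print('mug',[x['centre'] for x in finder.place_of('mug','top')[:1]],[x['centre'] for x in finder.place_of('green_pot','top')[:1]])
for n in('small_glass','sugar_bowl'): print(n,[(x['centre'],x['conf']) for x in finder.place_of(n,'top')[:2]])
E
```

```text
time_s: 20.0
tcp_pos: [0.4513, 0.0444, 0.2324]
eef_rot: [-148.2, 35.1, -95.8]
contact_force: [-0.1, 0.6, 0.1]
gripper_width: 0.0307
t 20.00 out 146.65 lat -0.73 z 232.4 yaw -95.8 | F out -0.3 lat -0.5 z 0.1 M [-1.46  1.95 -0.04] w 30.7 j6 93.7
1mm out in tool: dx 0.55 dy 0.43 dz -0.72
[{'centre': [291.8, 209.4], 'conf': 0.91}]
20 [245.30165906 168.72161108]
30 [262.76135812 184.05477052]
38 [277.51232994 196.09421262]
42 [284.9368607  201.86135128]
46 [292.28930488 207.37959296]
50 [299.4936836  212.59446611]
55 [308.18232269 218.61364623]
mug [[373.2, 207.7]] [[231.1, 239.8]]
small_glass [([182.1, 181.8], 0.78)]
sugar_bowl [([147.7, 209.0], 0.83)]
```

View pics/k_w.png

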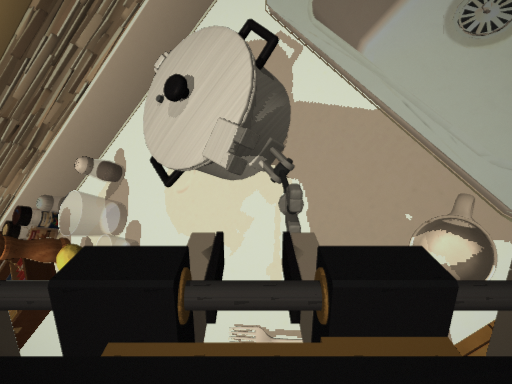

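View pics/k_t.png

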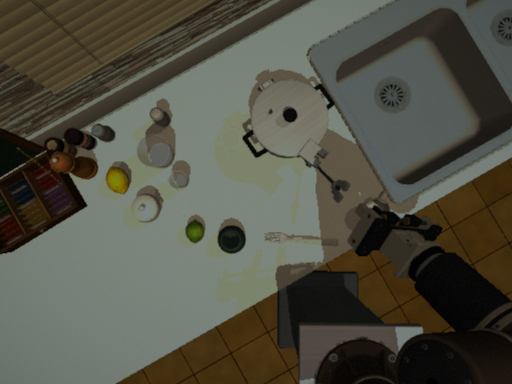

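The nut at (292,209) in the wrist view matches a bolt angle of about 46°. In the top view the bolt lies out of the slot with the nut at (340,189). The sugar bowl, glass, mug and green pot are where they were within about 2 px. The gripper is clear with no contact force, so I'm handing in.

```bash
python3 -c "
from plant import order
print(order.close_job())"
```

```text
the job is handed in; nothing more can be done
None
```

The lid is free: the nut clears the lips and the bolt is swung out of the slot and lying at about 46° from upright. I handed the job in at about 20 s of the 72 s allowed.

- **Loosening:** I turned the nut counter-clockwise in 20° steps, with a light pull outwards after each.
  - The first four pulls were caught behind the lips at about 2.5–3.5 mm, with the force building to 6–9 N.
  - At 100° the nut moved 4.7 mm freely, but an upward force of about 8 N suggested it was grazing the lips. I let it back and turned another 12°, well short of the cap.
- **Swinging out:** I carried the bolt out along its arc, let go and backed away.
  - The same upward force came back at 6 N near the lips, and easing the tool up 1.5 mm removed it.
  - The wrist force peaked at about 14 N.
- **Final checks:** The nut's place in the wrist picture fits a bolt angle of 46°. The gripper is clear, with no contact force beyond sensor noise. In the top view the sugar bowl, glass, mug and green pot are within about 2 px of where they started.
- **Disagreement:** In the pictures the lug sits about 14° turned from the line between the hinge and the pot's centre. I swung along the hinge line, and it went freely, with side forces of up to 8 N.

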